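# Let the painting turner back to upright and lock it

## Task

The row of freshly painted tin soldiers on the painting turner has been wound over away from the robot. Gently press down the black thumb pad on the tail of the yellow pawl so that its nose lifts clear of the toothed wheel, keep it clear while the sprung drum turns back by itself, and let go of the pad in time for the pawl to drop in and catch the drum with the soldiers standing upright. Then prove that the pawl holds: put about 10 N of downward push on the red crank handle for half a second and come away. Never press harder than 20 N on any part of the turner, do not touch the wet soldiers, and leave the two paint bottles and the black-primed figure beside it alone.

Things in the scene. Friction and masses are not known exactly. Their poses are not given: they have to be found in the camera images.
- turner: Painting turner, fixed on the table: plywood base 270 x 250 x 12 mm, two cheeks carrying a wooden drum 64 mm thick on a level axle 110 mm above the table, over the origin. Origin: centre of the base's underside; z up, x away from the robot at yaw 0, y along the axle. Ratchet wheel and yellow pawl at its +y end (plane y = +102 mm), crank at its -y end. No part is higher than 200 mm.
- drum (a joint): Drum angle, rad. 0 = soldiers upright; positive = wound, they lean to the turner's +x. With the pawl clear a damped spring turns it down at about 0.4 rad/s when far wound and 0.1 to 0.2 near 0, on past 0 to a stop at -0.6. 12 saw teeth (tip radius 48 mm): caught only at 0, 0.524, 1.047, 1.571, 2.094; to catch at 0, drop the pawl at 0.10 to 0.45. It starts caught at 2.094.
- pawl (a joint): Angle of the yellow pawl, rad. About 0 (+-0.03) = nose down in the wheel; positive = nose lifted. From 0.14 it is clear of the teeth; hard stop at 0.20. A spring pushes the nose down: holding it lifted takes about 4 to 8 N on the pad, and up to 13 N at first to slide the nose out under load.
- pawl_tail (a point): Middle of the pawl's tail (arm 8 mm thick), under the thumb pad. With the pawl down it is at x -122, y +102, z +162 mm in the turner's frame, 50 mm from the pivot (which lies towards +x); the tail goes down as the nose lifts. The black pad stands straight above it on an adjusting screw, its top 17 to 27 mm above this point: differs each time, not measured, find it by touch or sight.
- pawl_nose (a point): Tip of the pawl, a round edge of 3.5 mm radius, on top of the wheel. Pad: 26 mm across, flat, 6 mm thick; its screw does not slip when pressed. From first touch, pressing the pad down 8 mm lifts this tip just clear of the teeth, 11 mm meets the hard stop where force rises steeply; about 9.5 mm is right. Free space above.
- crank: Red crank handle on the drum: round bar 16 mm thick, 46 mm long, along the turner's y, 60 mm from the axle. Origin: middle of the bar. At drum angle 0 it is at x -60, y -141, z +110 mm in the turner's frame; a push straight down there works in the letting-back direction, against the pawl, and feels rigid. Open space above and around it.
- figures: Four wet-painted tin soldiers, 49 mm tall, on a strip 136 mm long along the drum; they turn with it. Origin: on the drum's axle, mid-length; z points from the axle through the soldiers, whose hats end 87 mm from the axle.
- red_paint: Red dropper bottle, 25 mm across, 76 mm tall, standing loose near the turner; bystander. Origin: centre of its underside.
- blue_paint: Blue dropper bottle, 25 mm across, 76 mm tall, standing loose near the turner; bystander. Origin: centre of its underside.
- primed_figure: Black-primed soldier on a cork 32 mm across, 79 mm tall in all, standing loose near the turner; bystander. Origin: centre of its underside.

How it is judged:
By the outcome, as a careful person would: the job done as asked, in the order asked, and still so for the second after the job is handed in, with the robot touching nothing.
It also fails if it takes over 58 s, if anything falls off the work surface, if the arm or the gripper's body presses on something with over 40 N, if the wrist force passes 120 N, or if a joint passes its speed limit or range.

## Robot

A 6-joint arm with a two-finger parallel gripper is mounted at the origin on the work surface. World frame = base frame: x ahead of the robot, y to its left, z up, the work surface at z = 0. Lengths are in m, angles in degrees, forces in N, time in s.
With the tool pointing down it reaches from about 0.375 to 0.9 m from the base axis. Payload 3.1 kg.
Tool frame: the origin (TCP) lies on the centre line of the jaws, within the pads' length; the fingertips stand 17 mm ahead of it and the grasp point (between the pads) lies 2 mm behind it; z points along the fingers, y is the line along which they close (so a half turn about z gives the same grasp; the last joint's range is limited). The gripper opens to 87 mm and grips with 3 to 60 N. Pads are 19 mm wide; open, the fingers measure 117 mm over their backs; the gripper's body (75 mm by 190 mm) begins 51 mm behind the grasp point.
Start: joints at [55.204, 30.224, 82.088, -0, 67.689, -10.227], TCP at [0.26, 0.568, 0.2] pointing down, gripper open.
Joint ranges: [-176.69, 176.69], [-43.24, 126.21], [12.49, 139.97], [-82, 262], [0, 151.66], [-163.58, 163.58]. Speed limits (degrees/s): [159.86, 159.86, 180, 180, 180, 180].

## Interface

Orientations are given as a 3x3 rotation matrix whose columns are the frame's x, y, z axes.
In Python, from rig import bot, imaging, finder gives the robot as it stands. The module is installed in compiled form; this text tells all that it offers.
- The arm moves only by the tool play_rows, never from a script. Its argument "motion" is a list that holds one entry, the list of rows, each a list of 6 numbers: the shift along the tool's x, y, z in m, then the turn, a rotation vector about the tool's x, y, z in degrees. In form: [[[dx, dy, dz, wx, wy, wz], ...]]. A call has 1 to 8 rows; each row is the pose to reach, as a shift and turn from the pose commanded when the call began, along the tool's axes at that moment; what a row does not reach only later rows make up. A row lasts 1/12 s, in which the tool goes at most 41.7 mm and 7.16 degrees, less where a joint would pass 70% of its speed; a pose out of reach is approached as far as the arm can. A call with a gripper value outside its range is refused whole. "fingers" is the finger opening in m, from 0 to 0.087, set as the call begins (left out, the last holds). The fingers move at their own pace and stop on an object; the grip force is fixed at half the most. Time passes only in rows, so rows that repeat a pose let the fingers close. It gives the time, the measured TCP pose, the force, the opening and the grip force at its end, in the units of the state.
- bot.read_state(): the state, without advancing time (a new reading comes with each control period).
- imaging.capture(name): name is "side" or "top" or "wrist"; returns a dict with "frame" (420x560x3 uint8, red, green, blue), "camera_matrix" (3x3 intrinsics, pixels), "R" (3x3) and "t" (3): a world point X has camera coordinates R X + t. Camera axes: x right, y down, z forward; pixel columns grow to the right and rows downward; lengths in m; the calibration is good to about 2 mm. A picture is of the moment at which its call begins. There is no depth.
- bot.hand_in(): hands the job in; it is judged then, once.
Trained networks look in the newest picture that a camera, given by its name, has taken for a name from the list of things; names that differ only in an ending like _2 or _b are one class to them, and where a whole thing is asked for, a point or a joint stands for the part that bears it (a point fixed in the world has none). Each returns a list of dicts, best first, with "confidence" (0 to 1); they miss things now and then, are a little off and sometimes report something else, mostly with a low value. They report only what shows in the picture. A call takes as long as a camera call.
- finder.recognise(camera, name): "at" ([x, y, z] in m, in world coordinates, good to about 4 mm: the middle of the surface that is visible of it).
- finder.outline_of(camera, name): "pixels" (420x560 bool, what is visible of it).
The state is a dict: "time_s": time; "joint_positions": joint angles; "qvel": joint speeds; "tau": joint torques, N m; "position": TCP position; "tcp_rot": TCP orientation; "force": force on the tool from outside, world axes, zero at the start; "moment": the same for the moment, N m; "opening": opening from 0.0 (shut) to 1.0 (fully open); "grasp_force": force on a finger pad.
Only numpy, scipy, OpenCV 4.12 (cv2) and the standard library are available. Lean on these libraries where they do the work, as an engineer would, in place of code of your own. Each camera call takes 0.05 s, during which the arm holds its last target. There are 200 camera calls.

## Working session

There is one attempt and no reset: what is moved stays moved. The work goes in short steps, Python scripts to look and compute and a tool call to move; the robot and the scene stay as the last step left them, time stands still between calls to the robot, and variables do not carry over. Pictures are saved under pics/ and viewed, at most 10 in all, crops included, and the job is handed in when it is done.

Besides the shell and the picture viewer there is one more tool, called after ">>>" as name(argument=value, ...), one argument or row to a line, values as JSON. play_rows: Moves the arm, as the interface text tells. Its arguments: {"type":"object","properties":{"motion":{"type":"array"},"fingers":{"type":"number"}},"required":["motion"]}

```bash
mkdir -p pics; python3 - <<'E'
from rig import bot, imaging, finder
import cv2, numpy as np
s=bot.read_state(); print(s["time_s"],s["position"],np.round(s["tcp_rot"],3).tolist(),s["force"])
fr=[]
for c in ["side","top"]:
    d=imaging.capture(c); cv2.imwrite(f"pics/{c}0.png",d["frame"][:,:,::-1]); 
    print(c,np.round(-d["R"].T@d["t"],3),np.round(d["R"][2],2))
    for n in ["turner","pawl_tail","pawl_nose","crank","figures","red_paint","blue_paint","primed_figure"]:
        r=finder.recognise(c,n); print(n,[(np.round(x["at"],3).tolist(),round(x["confidence"],2)) for x in r[:2]])
print(bot.read_state()["time_s"])
E
```

```text
0.0 [0.25938771 0.56776475 0.19918334] [[-0.909, 0.416, -0.001], [0.416, 0.909, -0.002], [0.0, -0.002, -1.0]] [0.04305798 0.32540538 0.18082778]
side [0.251 0.472 0.604] [ 0.46 -0.61 -0.64]
turner [([0.576, -0.019, 0.014], 0.81)]
pawl_tail [([0.516, 0.013, 0.168], 0.64)]
pawl_nose [([0.513, 0.016, 0.174], 0.84)]
crank [([0.624, -0.198, 0.159], 0.7)]
figures [([0.416, -0.063, 0.027], 0.32)]
red_paint [([0.627, 0.105, 0.037], 0.59)]
blue_paint [([0.663, -0.314, 0.058], 0.43), ([0.511, 0.021, 0.168], 0.33)]
primed_figure [([0.42, -0.065, 0.027], 0.75)]
top [0.523 0.007 0.816] [ 0.11  0.01 -0.99]
turner [([0.595, -0.087, 0.011], 0.93)]
pawl_tail [([0.522, 0.015, 0.165], 0.74)]
pawl_nose [([0.525, 0.014, 0.166], 0.83)]
crank [([0.632, -0.208, 0.169], 0.92)]
figures [([0.659, -0.098, 0.088], 0.8), ([0.611, -0.091, 0.139], 0.66)]
red_paint [([0.627, 0.098, 0.044], 0.71), ([0.61, -0.092, 0.14], 0.66)]
blue_paint [([0.664, -0.313, 0.055], 0.75)]
primed_figure [([0.424, -0.071, 0.03], 0.74)]
0.9
```

View pics/side0.png

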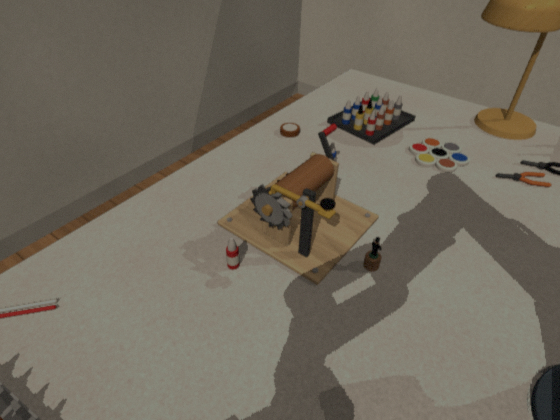

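View pics/top0.png

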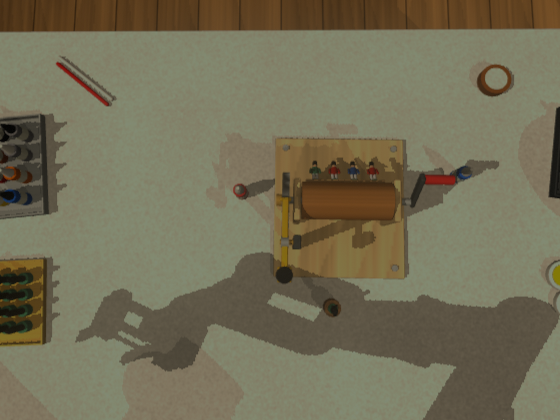

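The side view shows the black pad at about (327,204), the red bottle at (232,254) and the primed figure at (373,258). In the top view the pad is at (285,275), the base corners are near (275,139), (404,139), (405,277) and (275,278), and the crank is at (440,180). The turner is almost at yaw 0.

```bash
cat > h.py <<'E'
from rig import bot, imaging, finder
import cv2, numpy as np
def tri(ds,ps):
    A=[];b=[]
    for d,p in zip(ds,ps):
        r=d["R"].T@np.linalg.solve(d["camera_matrix"],[p[0],p[1],1.]); r/=np.linalg.norm(r)
        c=-d["R"].T@d["t"]; M=np.eye(3)-np.outer(r,r); A.append(M); b.append(M@c)
    X,_,_,_=np.linalg.lstsq(np.vstack(A),np.hstack(b),rcond=None)
    return X,[np.linalg.norm(m@X-q) for m,q in zip(A,b)]
def onz(d,p,z):
    r=d["R"].T@np.linalg.solve(d["camera_matrix"],[p[0],p[1],1.]); c=-d["R"].T@d["t"]
    return c+r*(z-c[2])/r[2]
def proj(d,X):
    q=d["camera_matrix"]@(d["R"]@np.asarray(X)+d["t"]); return q[:2]/q[2]
E
python3 - <<'E'
from h import *
S=imaging.capture("side");T=imaging.capture("top")
ps=[]
for d,(u,v) in ((S,(327,204)),(T,(285,275))):
    g=d["frame"][v-14:v+14,u-14:u+14].max(2); m=(g<40).astype(np.uint8)
    n,l,st,ce=cv2.connectedComponentsWithStats(m); k=l[14,14]; print(g.min(),st[k],ce[k]+[u-14,v-14]); ps.append(ce[k]+[u-14,v-14])
print(tri([S,T],ps))
print([onz(T,ps[1],z) for z in (.18,.185)])
# base outline
m=finder.outline_of("top","turner")[0]["pixels"]
hsv=cv2.cvtColor(T["frame"],cv2.COLOR_RGB2HSV)
for v in (139,277): pass
o=m.astype(np.uint8)
c=max(cv2.findContours(o,cv2.RETR_EXTERNAL,cv2.CHAIN_APPROX_NONE)[0],key=cv2.contourArea)
r=cv2.minAreaRect(c); print(r)
for p in cv2.boxPoints(r): print(p,onz(T,p,.012))
big=cv2.hconcat([cv2.resize(S["frame"][130:280,210:400],(400,316),interpolation=cv2.INTER_CUBIC),cv2.resize(T["frame"][130:285,265:455],(388,316),interpolation=cv2.INTER_CUBIC)])
cv2.imwrite("pics/crop.png",big[:,:,::-1])
E
```

```text
0 [  7   8  15  12 123] [327.17073171 203.43089431]
31 [  6   6  15  16 193] [284.01036269 274.57512953]
(array([0.48751513, 0.01371353, 0.18216206]), [np.float64(0.0006826607955761675), np.float64(0.0006826607955754948)])
[array([0.48679754, 0.01339955, 0.18      ]), array([0.48708033, 0.01334982, 0.185     ])]
((363.1606750488281, 211.35980224609375), (180.9542236328125, 145.13836669921875), 0.6510604023933411)
[271.8648  282.89624] [0.46171738 0.03803616 0.012     ]
[273.51398 137.76723] [0.74264579 0.03573647 0.012     ]
[454.45654 139.82336] [ 0.73747107 -0.31738768  0.012     ]
[452.80737 284.9524 ] [ 0.45843911 -0.30221373  0.012     ]
```

View pics/crop.png

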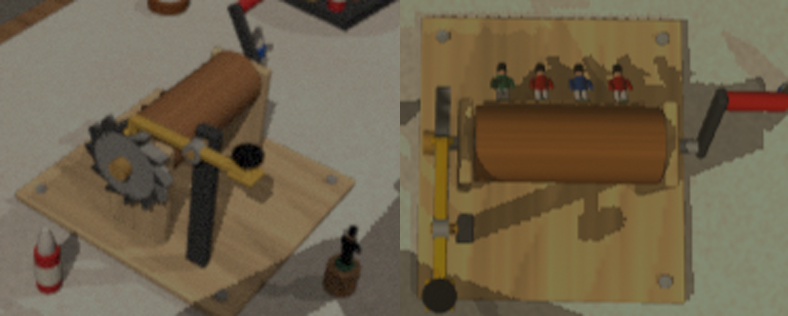

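The crop shows the base corners clearly, the pad at the end of the pawl tail, and the soldiers leaning towards +x.

```bash
python3 - <<'E'
from h import *
T=imaging.capture("top")
P=np.array([onz(T,p,.012) for p in ((274.3,137.8),(405.1,139.3),(404.6,278.6),(274.3,276.6))])
print(np.round(P,4)); c=P.mean(0); print(c, [np.linalg.norm(P[i]-P[i-1]) for i in range(4)])
yy=(P[0]+P[3]-P[1]-P[2])[:2]; xx=(P[0]+P[1]-P[2]-P[3])[:2]
print(np.degrees(np.arctan2(-yy[0],yy[1])),np.degrees(np.arctan2(xx[1],xx[0])))
pad=np.array([.4875,.0137]); off=np.array([-.122,.102])
for th in (-2,-1,0,1,2):
    t=np.radians(th);R=np.array([[np.cos(t),-np.sin(t)],[np.sin(t),np.cos(t)]]);print(th,pad-R@off, "crank0",pad-R@off+R@[-.06,-.141])
E
```

```text
[[ 0.7426  0.0342  0.012 ]
 [ 0.7388 -0.2215  0.012 ]
 [ 0.4701 -0.2123  0.012 ]
 [ 0.4735  0.0335  0.012 ]]
[ 0.60623865 -0.09153729  0.012     ] [np.float64(0.2690938084843132), np.float64(0.2557252488935558), np.float64(0.2688630320198894), np.float64(0.24578324167670126)]
-0.8181253106686575 -0.9028314679144098
-2 [ 0.60586593 -0.0924956 ] crank0 [ 0.54098165 -0.23131574]
-1 [ 0.60770127 -0.09041366] crank0 [ 0.54524962 -0.23034504]
0 [ 0.6095 -0.0883] crank0 [ 0.5495 -0.2293]
1 [ 0.61126156 -0.08615527] crank0 [ 0.55373149 -0.22818094]
2 [ 0.61298543 -0.08398013] crank0 [ 0.55794281 -0.2269882 ]
```

>>> play_rows(
  motion=[
    [[-0.01,-0.01,-0.004,0,0,2],[-0.035,-0.033,-0.01,0,0,6],[-0.063,-0.059,-0.02,0,0,11],[-0.091,-0.085,-0.025,0,0,16],[-0.119,-0.111,-0.03,0,0,21],[-0.147,-0.137,-0.03,0,0,26],[-0.175,-0.163,-0.03,0,0,30],[-0.203,-0.19,-0.03,0,0,34]],
  ],
  fingers=0,
)

```text
time_s: 1.77
position: [0.3658, 0.3088, 0.2308]
tcp_rot: [[-0.517, 0.856, 0.001], [0.856, 0.517, 0.0], [-0.001, 0.001, -1.0]]
force: [0.6, -0.2, 0.9]
opening: 0.479
grasp_force: 0.0
```

```bash
cat >> h.py <<'E'
def goto(X,ang=None):
    "tool-frame shift from measured pose to world X; turn about tool z to bring tool y to world angle ang"
    s=bot.read_state(); R=np.array(s["tcp_rot"]); p=np.array(s["position"])
    a=np.degrees(np.arctan2(R[1,1],R[0,1]))
    print("t",round(s["time_s"],2),"p",np.round(p,4),"yang",round(a,1),"z",np.round(R[:,2],4),"F",np.round(s["force"],2),"open",round(s["opening"],2))
    print("shift",np.round(R.T@(np.array(X)-p),4),"turn",None if ang is None else round(a-ang,1))
E
python3 -c "
from h import *
goto([.4875,.0137,.225],8)"
```

```text
t 1.77 p [0.3658 0.3088 0.2308] yang 31.2 z [ 1.1e-03  1.0e-04 -1.0e+00] F [ 0.6  -0.17  0.91] open 0.48
shift [-0.3155 -0.0485  0.0059] turn 23.2
```

>>> play_rows(
  motion=[
    [[-0.037,-0.006,0,0,0,4],[-0.076,-0.012,0,0,0,8],[-0.115,-0.018,0,0,0,12],[-0.154,-0.024,0,0,0,16],[-0.193,-0.03,0,0,0,19],[-0.23,-0.036,0.001,0,0,22],[-0.262,-0.041,0.002,0,0,23],[-0.29,-0.045,0.003,0,0,23]],
  ],
)

```text
time_s: 2.43
position: [0.4784, 0.0372, 0.2276]
tcp_rot: [[-0.143, 0.99, 0.001], [0.99, 0.143, -0.001], [-0.001, 0.001, -1.0]]
force: [-0.1, 0.0, -0.5]
opening: 0.007
grasp_force: 0.0
```

```bash
python3 -c "
from h import *
goto([.4875,.0137,.215],8)"
```

```text
t 2.43 p [0.4784 0.0372 0.2276] yang 8.2 z [ 8.e-04 -8.e-04 -1.e+00] F [-0.13  0.02 -0.53] open 0.01
shift [-0.0246  0.0056  0.0127] turn 0.2
```

>>> play_rows(
  motion=[
    [[-0.012,0.003,0.006,0,0,0],[-0.022,0.005,0.012,0,0,0],[-0.024,0.005,0.013,0,0,0],[-0.024,0.005,0.013,0,0,0],[-0.024,0.005,0.013,0,0,0],[-0.024,0.005,0.013,0,0,0]],
  ],
)

```text
time_s: 2.93
position: [0.4861, 0.0186, 0.2142]
tcp_rot: [[-0.148, 0.989, -0.001], [0.989, 0.148, 0.0], [0.0, -0.0, -1.0]]
force: [0.5, 0.1, 0.1]
opening: 0.007
grasp_force: 0.0
```

```bash
cat >> h.py <<'E'
O=np.array([.607,-.091]); yaw=np.radians(-1)
def W(x,y,z): c,s=np.cos(yaw),np.sin(yaw); return np.array([O[0]+c*x-s*y,O[1]+s*x+c*y,z])
def drum(save=None):
    T=imaging.capture("top"); t=bot.read_state()["time_s"]; f=T["frame"].astype(int)
    red=((f[...,0]>110)&(f[...,1]<45)&(f[...,2]<55)).astype(np.uint8)
    red[:,:405]=0; red[:110]=0; red[300:]=0; red[:,480:]=0
    n,l,st,ce=cv2.connectedComponentsWithStats(red); th=np.linspace(-.6,2.2,281); out=[round(t,2)]
    if n>1:
        k=1+np.argmax(st[1:,4]); e=[np.linalg.norm(proj(T,W(-.06*np.cos(a),-.141,.110+.06*np.sin(a)+.006))-ce[k]) for a in th]
        out+=["crank",ce[k].round(1),st[k,4],round(th[np.argmin(e)],2),round(min(e),1)]
    r=finder.outline_of("top","figures")
    if r:
        m=r[0]["pixels"]; v,u=np.nonzero(m); c=np.array([u.mean(),v.mean()])
        e=[np.linalg.norm(proj(T,W(.068*np.sin(a),0,.110+.068*np.cos(a)))-c) for a in th]
        out+=["fig",round(r[0]["confidence"],2),c.round(1),m.sum(),round(th[np.argmin(e)],2),round(min(e),1)]
    print(*out)
    if save: cv2.imwrite(save,T["frame"][:,:,::-1])
    return T
E
python3 -c "
from h import *
goto([.4875,.0137,.21],8)
T=drum('pics/hover.png')
f=T['frame']; print(f[180,440],f[170,353],f[200,350])
S=imaging.capture('side');cv2.imwrite('pics/hs.png',S['frame'][:,:,::-1])
cv2.imwrite('pics/h2.png',np.hstack([cv2.resize(S['frame'][110:280,230:400],(400,400)),cv2.resize(T['frame'][130:300,250:420],(400,400))])[:,:,::-1])
for a in (0,.3,1,2.094): print(a,proj(T,W(.068*np.sin(a),0,.110+.068*np.cos(a))),proj(T,W(-.06*np.cos(a),-.141,.110+.06*np.sin(a))))"
```

```text
t 2.93 p [0.4861 0.0186 0.2142] yang 8.5 z [-5.e-04  4.e-04 -1.e+00] F [0.49 0.12 0.11] open 0.01
shift [-0.005   0.0007  0.0042] turn 0.5
2.98 crank [435.3 179. ] 168 2.13 6.6 fig 0.95 [344.4 173.7] 775 2.2 1.6
[156  34  24] [45 53 70] [127  80  35]
0 [352.23848914 195.12030621] [430.5970911  237.40735221]
0.3 [351.94216258 182.4664332 ] [434.23620119 235.42360916]
1 [349.31509082 162.6208482 ] [441.17838828 218.6724201 ]
2.094 [343.58489944 169.93170387] [440.62353516 178.99047659]
```

View pics/h2.png

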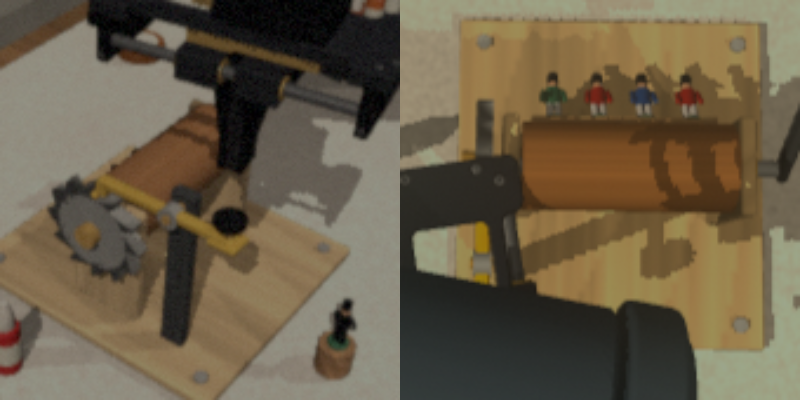

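The side crop shows the closed fingers behind and above the pad, which is at about (230,220). In the top crop the arm hides the pad, but the soldiers are clear at rows 75-115, so they can be watched while the drum turns.

>>> play_rows(
  motion=[
    [[-0.003,0.001,0.003,0,0,0],[-0.005,0.001,0.006,0,0,0],[-0.005,0.001,0.006,0,0,0],[-0.005,0.001,0.006,0,0,0]],
  ],
)

```text
time_s: 3.42
position: [0.4882, 0.0124, 0.2078]
tcp_rot: [[-0.146, 0.989, -0.001], [0.989, 0.146, 0.0], [0.0, -0.001, -1.0]]
force: [-0.5, -0.3, -0.2]
opening: 0.007
grasp_force: 0.0
```

>>> play_rows(
  motion=[
    [[0,0,0.001,0,0,0],[0,0,0.002,0,0,0],[0,0,0.002,0,0,0]],
  ],
)

```text
time_s: 3.67
position: [0.4883, 0.0125, 0.206]
tcp_rot: [[-0.146, 0.989, -0.0], [0.989, 0.146, 0.0], [0.0, -0.0, -1.0]]
force: [0.8, 0.0, 0.3]
opening: 0.001
grasp_force: 0.0
```

>>> play_rows(
  motion=[
    [[0,0,0.001,0,0,0],[0,0,0.001,0,0,0]],
  ],
)

```text
time_s: 3.83
position: [0.4884, 0.0125, 0.205]
tcp_rot: [[-0.147, 0.989, -0.0], [0.989, 0.147, 0.0], [0.0, -0.0, -1.0]]
force: [0.6, -0.7, -0.5]
opening: 0.004
grasp_force: 0.0
```

>>> play_rows(
  motion=[
    [[0,0,0.001,0,0,0],[0,0,0.001,0,0,0]],
  ],
)

```text
time_s: 4.0
position: [0.4884, 0.0125, 0.204]
tcp_rot: [[-0.147, 0.989, -0.0], [0.989, 0.147, 0.0], [0.0, -0.0, -1.0]]
force: [0.3, 0.3, -0.8]
opening: 0.008
grasp_force: 0.0
```

>>> play_rows(
  motion=[
    [[0,0,0.001,0,0,0],[0,0,0.001,0,0,0]],
  ],
)

```text
time_s: 4.17
position: [0.4883, 0.0125, 0.203]
tcp_rot: [[-0.147, 0.989, -0.0], [0.989, 0.147, 0.0], [0.0, -0.0, -1.0]]
force: [0.5, -0.0, -0.3]
opening: 0.006
grasp_force: 0.0
```

Tip is at 0.186, no contact yet.

>>> play_rows(
  motion=[
    [[0,0,0.001,0,0,0],[0,0,0.001,0,0,0]],
  ],
)

```text
time_s: 4.33
position: [0.4884, 0.0125, 0.202]
tcp_rot: [[-0.147, 0.989, -0.0], [0.989, 0.147, 0.0], [0.0, -0.0, -1.0]]
force: [-0.3, 0.1, -0.3]
opening: 0.007
grasp_force: 0.0
```

>>> play_rows(
  motion=[
    [[0,0,0.001,0,0,0],[0,0,0.001,0,0,0]],
  ],
)

```text
time_s: 4.5
position: [0.4884, 0.0125, 0.201]
tcp_rot: [[-0.147, 0.989, -0.0], [0.989, 0.147, 0.0], [0.0, -0.0, -1.0]]
force: [-0.1, -0.8, -0.2]
opening: 0.003
grasp_force: 0.0
```

>>> play_rows(
  motion=[
    [[0,0,0.001,0,0,0],[0,0,0.001,0,0,0]],
  ],
)

```text
time_s: 4.67
position: [0.4884, 0.0125, 0.2]
tcp_rot: [[-0.147, 0.989, -0.0], [0.989, 0.147, 0.0], [0.0, -0.0, -1.0]]
force: [-0.4, 0.1, -0.8]
opening: 0.007
grasp_force: 0.0
```

>>> play_rows(
  motion=[
    [[0,0,0.001,0,0,0],[0,0,0.001,0,0,0]],
  ],
)

```text
time_s: 4.83
position: [0.4884, 0.0125, 0.199]
tcp_rot: [[-0.147, 0.989, -0.0], [0.989, 0.147, 0.0], [0.0, -0.0, -1.0]]
force: [0.6, -0.1, 0.6]
opening: 0.005
grasp_force: 0.0
```

>>> play_rows(
  motion=[
    [[0,0,0.001,0,0,0],[0,0,0.001,0,0,0]],
  ],
)

```text
time_s: 5.0
position: [0.4883, 0.0125, 0.198]
tcp_rot: [[-0.147, 0.989, -0.0], [0.989, 0.147, 0.0], [0.0, -0.0, -1.0]]
force: [-0.6, -0.5, -0.4]
opening: 0.007
grasp_force: 0.0
```

>>> play_rows(
  motion=[
    [[0,0,0.001,0,0,0],[0,0,0.001,0,0,0]],
  ],
)

```text
time_s: 5.17
position: [0.4884, 0.0125, 0.197]
tcp_rot: [[-0.147, 0.989, -0.0], [0.989, 0.147, 0.0], [0.0, -0.0, -1.0]]
force: [0.4, 0.1, -0.0]
opening: 0.002
grasp_force: 0.0
```

```bash
python3 -c "
from h import *
S=imaging.capture('side')
cv2.imwrite('pics/touch.png',cv2.resize(S['frame'][170:240,280:370],(720,560),interpolation=cv2.INTER_CUBIC)[:,:,::-1])
print(proj(S,[.4884,.0125,.18]))"
```

```text
[327.38934717 203.87653921]
```

View pics/touch.png

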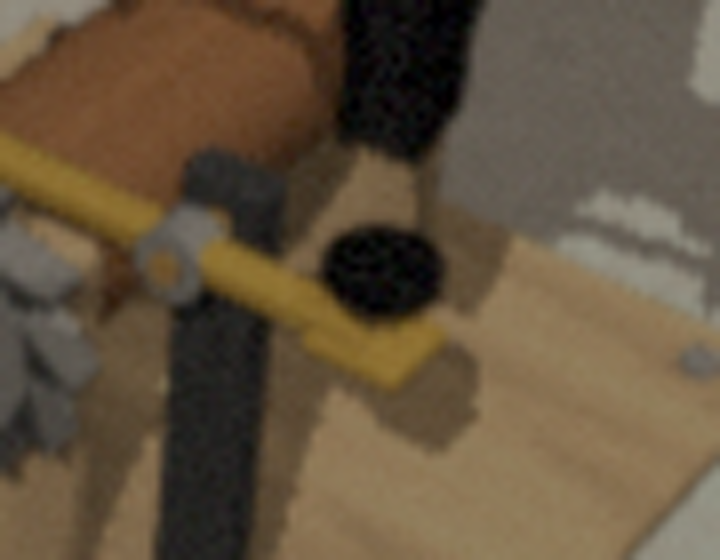

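The black finger end shows at about (328,189) px and the pad at (328,204), so there is still a gap, or the tip is not where I assume. I'll quantify it.

```bash
python3 -c "
from h import *
S=imaging.capture('side')
for z in (.18,.19,.2,.21,.22): print(z,proj(S,[.4884,.0125,z]))
for dx,dy in ((.015,0),(-.015,0),(0,.01),(0,-.01)): print(dx,dy,proj(S,[.4884+dx,.0125+dy,.18]))
w=imaging.capture('wrist'); cv2.imwrite('pics/w.png',w['frame'][:,:,::-1])
print('tip,pad in wrist',proj(w,[.4884,.0125,.18]),proj(w,[.4875,.0137,.18]),-w['R'].T@w['t'])
"
```

```text
0.18 [327.38934717 203.87653921]
0.19 [327.99023534 199.25113502]
0.2 [328.60302284 194.53413437]
0.21 [329.22806667 189.72278922]
0.22 [329.86573825 184.81424053]
0.015 0 [319.84466854 200.31190133]
-0.015 0 [335.09372231 207.51662897]
0 0.01 [324.17975257 206.88966959]
0 -0.01 [330.54051737 200.91825698]
tip,pad in wrist [281.00411101 236.40079288] [279.98571171 234.640853  ] [0.47758929 0.08915239 0.38129049]
```

View pics/w.png

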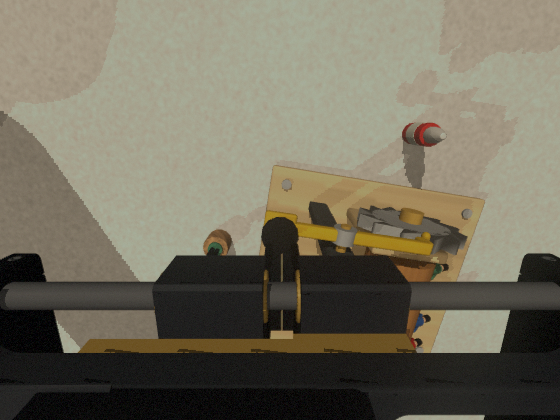

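>>> play_rows(
  motion=[
    [[0,0,0.001,0,0,0],[0,0,0.001,0,0,0]],
  ],
)

```text
time_s: 5.48
position: [0.4884, 0.0125, 0.196]
tcp_rot: [[-0.147, 0.989, -0.0], [0.989, 0.147, 0.0], [0.0, -0.0, -1.0]]
force: [-0.1, 0.3, -0.1]
opening: 0.005
grasp_force: 0.0
```

```bash
python3 -c "
from h import *
S=imaging.capture('side')['frame']; A=cv2.imread('pics/side0.png')[:,:,::-1]
for v in range(180,212): print(v,S[v,322:337:2].mean(1).round().astype(int),A[v,322:337:2].mean(1).round().astype(int))"
```

```text
180 [28 16 23  3 19  1  0  0] [53 36 34 38 64 84 89 76]
181 [27 10 17 13 11 17  7  5] [44 39 35 50 83 82 86 75]
182 [20  7 11 15  9  9  6  9] [35 33 42 56 86 85 86 78]
183 [19 12 16 12 22  0  0 15] [31 37 49 71 84 85 83 79]
184 [13 11 17  3 14  9  7 35] [37 42 50 84 85 86 81 78]
185 [22 11 22 16 13 11 13 56] [37 51 57 86 84 85 81 78]
186 [13 13 20 16 26  9 17 77] [50 50 61 83 86 86 76 85]
187 [29  4 21 17  6 10 30 92] [43 52 71 85 82 85 78 81]
188 [40 37 23 26  7 10 45 89] [48 56 83 86 84 87 77 84]
189 [49 58 49 37 19 15 61 91] [45 64 89 86 83 85 75 89]
190 [53 76 77 67 39 29 67 89] [49 74 87 84 83 85 74 83]
191 [55 94 94 92 74 50 64 92] [46 83 85 86 84 86 75 86]
192 [56 97 93 94 88 56 64 89] [58 90 84 87 86 85 70 90]
193 [76 97 97 94 89 56 68 90] [72 91 85 87 86 88 71 89]
194 [ 92 103  95  91  92  61  69  87] [85 89 89 83 84 85 67 94]
195 [97 96 97 93 93 58 68 81] [85 91 87 87 88 85 65 97]
196 [ 98 100  94  91  91  60  67  76] [ 88  91  88  84  85  84  64 104]
197 [95 82 75 78 84 58 71 70] [ 88  77  72  72  78  79  64 102]
198 [85 52 41 42 60 53 63 71] [ 77  48  35  35  55  66  73 1
[... 159 characters left out ...]
9] [ 11   2  12  10  14   5  49 106]
202 [17  1 13  9 14 14 26 76] [ 13  11  17   1  19  20  29 106]
203 [11  4 11  3 16 18 19 72] [ 17  12  13  17  14  11  29 106]
204 [14 11  8 15  7  3 23 73] [  5   3   7  12   4   7  25 103]
205 [17 10 15  7 15 16 15 75] [ 15  17   6  20  19   3  28 106]
206 [ 8  8  9 13 16  9 25 76] [  2  10   7   3  14  14  43 107]
207 [32  3  7 17  2  5 46 76] [ 32  13  11   1   6   2  62 107]
208 [65 11  3 12 12 33 80 77] [ 59   9  10   6   6  32  91 108]
209 [ 89  44  27  30  36  60 103  98] [ 81  35  26  32  36  53  97 106]
210 [ 97  77  54  58  74  83 104 108] [ 87  66  42  56  70  78  97 105]
211 [ 90  93  79  88  97 100 102 110] [ 85  85  71  79  89  90  93 100]
```

The plywood between finger end (row 190) and pad (row 199 onwards) is unobstructed, so the fingertips are really about 20-30 mm above the pad. I'll keep descending, guarded by force.

>>> play_rows(
  motion=[
    [[0,0,0.002,0,0,0],[0,0,0.004,0,0,0],[0,0,0.004,0,0,0]],
  ],
)

```text
time_s: 5.78
position: [0.4881, 0.0126, 0.1917]
tcp_rot: [[-0.147, 0.989, -0.001], [0.989, 0.147, 0.0], [0.0, -0.001, -1.0]]
force: [-0.1, 0.5, -0.0]
opening: 0.004
grasp_force: 0.0
```

```bash
python3 -c "
from h import *
S=imaging.capture('side')['frame']; print(S[184:206,328].mean(1).round().astype(int))
w=imaging.capture('wrist')
for z in (.16,.18,.2,.21,.22): print(z,proj(w,[.4884,.0125,z]).round(1))"
```

```text
[23 19 20 18 18 12 21 31 65 87 94 93 89 76 36 13  9 16  9 16 13 15]
0.16 [281.4 229.4]
0.18 [281.3 239.3]
0.2 [281.2 251.1]
0.21 [281.2 257.9]
0.22 [281.2 265.6]
```

>>> play_rows(
  motion=[
    [[0,0,0.002,0,0,0],[0,0,0.004,0,0,0],[0,0,0.004,0,0,0]],
  ],
)

```text
time_s: 6.13
position: [0.4882, 0.0125, 0.1878]
tcp_rot: [[-0.147, 0.989, -0.001], [0.989, 0.147, 0.0], [0.0, -0.001, -1.0]]
force: [-0.4, -1.1, -0.8]
opening: 0.007
grasp_force: 0.0
```

>>> play_rows(
  motion=[
    [[0,0,0.002,0,0,0],[0,0,0.003,0,0,0],[0,0,0.003,0,0,0]],
  ],
)

```text
time_s: 6.38
position: [0.4882, 0.0125, 0.1849]
tcp_rot: [[-0.147, 0.989, -0.001], [0.989, 0.147, 0.0], [0.0, -0.001, -1.0]]
force: [-0.3, 0.4, -0.0]
opening: 0.005
grasp_force: 0.0
```

>>> play_rows(
  motion=[
    [[0,0,0.002,0,0,0],[0,0,0.003,0,0,0],[0,0,0.003,0,0,0]],
  ],
)

```text
time_s: 6.63
position: [0.4883, 0.0125, 0.1819]
tcp_rot: [[-0.147, 0.989, -0.001], [0.989, 0.147, 0.0], [0.0, -0.001, -1.0]]
force: [0.1, 0.3, -0.0]
opening: 0.006
grasp_force: 0.0
```

```bash
python3 -c "
from h import *
S=imaging.capture('side')['frame']; print(S[184:206,328].mean(1).round().astype(int))
w=imaging.capture('wrist')['frame']
cv2.imwrite('pics/g.png',np.hstack([cv2.resize(S[165:235,290:360],(400,400),interpolation=cv2.INTER_CUBIC),cv2.resize(w[180:340,200:360],(400,400))])[:,:,::-1])"
```

```text
[14  1 10 16 13 22 10 19 15 21 18 11 40 55 30 19  3  5 14 16 22 18]
```

View pics/g.png

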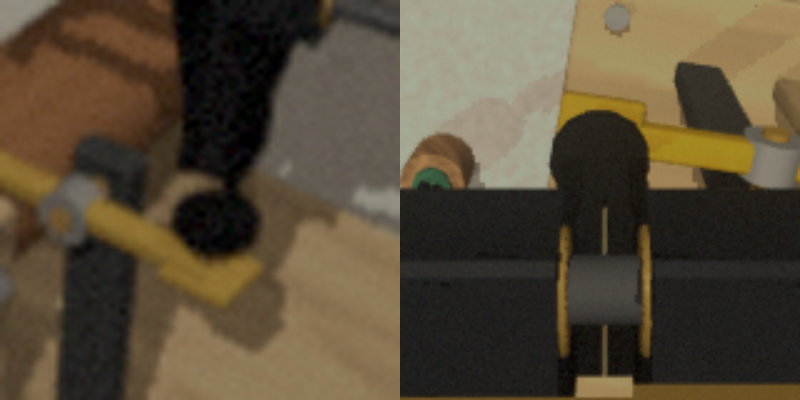

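Both views show the fingertips centred over the pad but roughly 20 mm above it. The real tip is about 22 mm behind the reported TCP, not 17 mm ahead.

>>> play_rows(
  motion=[
    [[0,0,0.002,0,0,0],[0,0,0.004,0,0,0],[0,0,0.004,0,0,0]],
  ],
)

```text
time_s: 6.98
position: [0.4882, 0.0125, 0.1778]
tcp_rot: [[-0.147, 0.989, -0.001], [0.989, 0.147, 0.0], [0.0, -0.001, -1.0]]
force: [-0.6, 0.4, -0.2]
opening: 0.005
grasp_force: 0.0
```

>>> play_rows(
  motion=[
    [[0,0,0.002,0,0,0],[0,0,0.004,0,0,0],[0,0,0.004,0,0,0]],
  ],
)

```text
time_s: 7.23
position: [0.4882, 0.0125, 0.1737]
tcp_rot: [[-0.147, 0.989, -0.001], [0.989, 0.147, 0.0], [0.0, -0.001, -1.0]]
force: [-0.1, -0.5, -1.1]
opening: 0.004
grasp_force: 0.0
```

>>> play_rows(
  motion=[
    [[0,0,0.001,0,0,0],[0,0,0.002,0,0,0],[0,0,0.002,0,0,0]],
  ],
)

```text
time_s: 7.48
position: [0.4884, 0.0125, 0.172]
tcp_rot: [[-0.147, 0.989, -0.0], [0.989, 0.147, 0.0], [0.0, -0.0, -1.0]]
force: [-0.4, 0.5, 0.4]
opening: 0.01
grasp_force: 0.0
```

```bash
python3 -c "
from h import *
S=imaging.capture('side')['frame']
for c in (324,328,332,334): print(c,S[186:212,c].mean(1).round().astype(int))"
```

```text
324 [16 13  5 11  7 16 20 14 26 20 15 12  3 14 11  9 12 14 13 16 17  0 12 46
 78 94]
328 [13 14  9 21 17 14 17 21 16 18 24 13 13 11 17 17 13  8  1 19  9  7 18 30
 59 90]
332 [12  6  5  5  7 12  0  1  3  4  4  9 10 15  8  1 18  6 14  6  4 14 29 51
 83 99]
334 [ 1  1  4  0  5 13  6  0 13 17 28 47 59 59 52 36 20 15 23 28 26 39 64 69
 85 95]
```

>>> play_rows(
  motion=[
    [[0,0,0.001,0,0,0],[0,0,0.002,0,0,0],[0,0,0.002,0,0,0]],
  ],
)

```text
time_s: 7.78
position: [0.4883, 0.0125, 0.17]
tcp_rot: [[-0.147, 0.989, -0.0], [0.989, 0.147, 0.0], [0.0, -0.0, -1.0]]
force: [-0.7, -0.1, -0.2]
opening: 0.0
grasp_force: 0.0
```

>>> play_rows(
  motion=[
    [[0,0,0.001,0,0,0],[0,0,0.001,0,0,0]],
  ],
)

```text
time_s: 7.95
position: [0.4884, 0.0125, 0.169]
tcp_rot: [[-0.147, 0.989, -0.0], [0.989, 0.147, 0.0], [0.0, -0.0, -1.0]]
force: [-0.1, 0.5, -0.7]
opening: 0.007
grasp_force: 0.0
```

>>> play_rows(
  motion=[
    [[0,0,0.001,0,0,0],[0,0,0.001,0,0,0]],
  ],
)

```text
time_s: 8.12
position: [0.4884, 0.0125, 0.168]
tcp_rot: [[-0.147, 0.989, -0.0], [0.989, 0.147, 0.0], [0.0, -0.0, -1.0]]
force: [0.0, 0.2, 0.3]
opening: 0.003
grasp_force: 0.0
```

>>> play_rows(
  motion=[
    [[0,0,0.001,0,0,0],[0,0,0.001,0,0,0]],
  ],
)

```text
time_s: 8.28
position: [0.4884, 0.0125, 0.167]
tcp_rot: [[-0.147, 0.989, -0.0], [0.989, 0.147, 0.0], [0.0, -0.0, -1.0]]
force: [0.1, -0.0, 0.6]
opening: 0.006
grasp_force: 0.0
```

>>> play_rows(
  motion=[
    [[0,0,0.001,0,0,0],[0,0,0.001,0,0,0]],
  ],
)

```text
time_s: 8.45
position: [0.4884, 0.0125, 0.166]
tcp_rot: [[-0.147, 0.989, -0.0], [0.989, 0.147, 0.0], [0.0, -0.0, -1.0]]
force: [-0.3, 0.2, 0.2]
opening: 0.004
grasp_force: 0.0
```

>>> play_rows(
  motion=[
    [[0,0,0.001,0,0,0],[0,0,0.001,0,0,0]],
  ],
)

```text
time_s: 8.62
position: [0.4884, 0.0125, 0.165]
tcp_rot: [[-0.147, 0.989, -0.0], [0.989, 0.147, 0.0], [0.0, -0.0, -1.0]]
force: [-0.5, -0.5, -0.6]
opening: 0.01
grasp_force: 0.0
```

>>> play_rows(
  motion=[
    [[0,0,0.001,0,0,0],[0,0,0.001,0,0,0]],
  ],
)

```text
time_s: 8.78
position: [0.4885, 0.0125, 0.1645]
tcp_rot: [[-0.147, 0.989, 0.0], [0.989, 0.147, -0.0], [-0.0, 0.0, -1.0]]
force: [-0.6, -0.2, 3.3]
opening: 0.007
grasp_force: 1.7
```

Contact at TCP z of about 0.1648, so I need a measured z of about 0.1553.

>>> play_rows(
  motion=[
    [[0,0,0.0012,0,0,0],[0,0,0.0024,0,0,0],[0,0,0.0036,0,0,0],[0,0,0.0048,0,0,0],[0,0,0.006,0,0,0],[0,0,0.0072,0,0,0],[0,0,0.0084,0,0,0],[0,0,0.0092,0,0,0]],
  ],
)

```text
time_s: 9.45
position: [0.4847, 0.0127, 0.1548]
tcp_rot: [[-0.148, 0.989, -0.008], [0.989, 0.148, 0.0], [0.001, -0.008, -1.0]]
force: [-7.1, -0.8, 8.2]
opening: 0.005
grasp_force: 4.7
```

```bash
python3 -c "
from h import *
drum()
s=bot.read_state();print(s['position'],s['force'])"
```

```text
9.5 crank [426. 178.] 1 2.2 15.4 fig 0.9 [342.1 172.3] 594 2.19 1.1
[0.48468519 0.01264038 0.15487024] [-6.78196876  0.01895858  7.72241074]
```

>>> play_rows(
  motion=[
    [[0,0,0,0,0,0],[0,0,0,0,0,0],[0,0,0,0,0,0],[0,0,0,0,0,0],[0,0,0,0,0,0],[0,0,0,0,0,0]],
  ],
)

```text
time_s: 10.05
position: [0.4847, 0.0126, 0.1549]
tcp_rot: [[-0.148, 0.989, -0.008], [0.989, 0.148, 0.0], [0.001, -0.008, -1.0]]
force: [-6.3, -1.3, 7.3]
opening: 0.004
grasp_force: 4.2
```

```bash
sed -i 's/(f\[...,0\]>110)&(f\[...,1\]<45)&(f\[...,2\]<55)/(f[...,0]>70)\&(f[...,1]*3<f[...,0])\&(f[...,2]*3<f[...,0])/' h.py; python3 -c "
from h import *
drum()
s=bot.read_state();print(s['position'],s['force'])"
```

```text
10.1 crank [441.6 188.4] 232 1.8 2.2
[0.48467806 0.01264693 0.1548825 ] [-6.89131448 -1.53205355  7.6605931 ]
```

>>> play_rows(
  motion=[
    [[0,0,0,0,0,0],[0,0,0,0,0,0],[0,0,0,0,0,0],[0,0,0,0,0,0],[0,0,0,0,0,0],[0,0,0,0,0,0],[0,0,0,0,0,0],[0,0,0,0,0,0]],
  ],
)

```text
time_s: 10.82
position: [0.4847, 0.0127, 0.1549]
tcp_rot: [[-0.148, 0.989, -0.008], [0.989, 0.148, 0.0], [0.001, -0.008, -1.0]]
force: [-6.6, -1.0, 8.4]
opening: 0.005
grasp_force: 4.2
```

```bash
python3 -c "
from h import *
drum()"
```

```text
10.87 crank [442.3 196.8] 246 1.57 2.1 fig 0.59 [346.4 170.7] 1033 2.11 2.9
```

>>> play_rows(
  motion=[
    [[0,0,0,0,0,0],[0,0,0,0,0,0],[0,0,0,0,0,0],[0,0,0,0,0,0],[0,0,0,0,0,0],[0,0,0,0,0,0],[0,0,0,0,0,0],[0,0,0,0,0,0]],
  ],
)

```text
time_s: 11.58
position: [0.4847, 0.0127, 0.1549]
tcp_rot: [[-0.147, 0.989, -0.008], [0.989, 0.147, 0.0], [0.001, -0.008, -1.0]]
force: [-5.7, -0.6, 7.2]
opening: 0.009
grasp_force: 4.2
```

>>> play_rows(
  motion=[
    [[0,0,0,0,0,0],[0,0,0,0,0,0],[0,0,0,0,0,0],[0,0,0,0,0,0],[0,0,0,0,0,0],[0,0,0,0,0,0],[0,0,0,0,0,0],[0,0,0,0,0,0]],
  ],
)

```text
time_s: 12.25
position: [0.4847, 0.0126, 0.1549]
tcp_rot: [[-0.148, 0.989, -0.008], [0.989, 0.148, 0.0], [0.001, -0.008, -1.0]]
force: [-7.3, -1.4, 7.3]
opening: 0.006
grasp_force: 4.2
```

```bash
python3 -c "
from h import *
drum('pics/d1.png')"
```

```text
12.3 crank [442.2 210.8] 242 1.21 1.6 fig 0.95 [347.1 171.3] 1673 2.13 3.7
```

>>> play_rows(
  motion=[
    [[0,0,0,0,0,0],[0,0,0,0,0,0],[0,0,0,0,0,0],[0,0,0,0,0,0],[0,0,0,0,0,0],[0,0,0,0,0,0],[0,0,0,0,0,0],[0,0,0,0,0,0]],
  ],
)

```text
time_s: 13.02
position: [0.4847, 0.0126, 0.1549]
tcp_rot: [[-0.148, 0.989, -0.008], [0.989, 0.148, 0.0], [0.001, -0.008, -1.0]]
force: [-6.8, -1.3, 7.1]
opening: 0.007
grasp_force: 4.2
```

>>> play_rows(
  motion=[
    [[0,0,0,0,0,0],[0,0,0,0,0,0],[0,0,0,0,0,0],[0,0,0,0,0,0],[0,0,0,0,0,0],[0,0,0,0,0,0],[0,0,0,0,0,0],[0,0,0,0,0,0]],
  ],
)

```text
time_s: 13.68
position: [0.4847, 0.0127, 0.1549]
tcp_rot: [[-0.148, 0.989, -0.008], [0.989, 0.148, 0.0], [0.001, -0.008, -1.0]]
force: [-6.8, -1.8, 7.8]
opening: 0.001
grasp_force: 4.2
```

```bash
python3 -c "
from h import *
T=drum('pics/d2.png')
for a in (0,.1,.2,.3,.4,.5,.6,.8,1): print(a,proj(T,W(-.06*np.cos(a),-.141,.110+.06*np.sin(a)+.006)).round(1),proj(T,W(.068*np.sin(a),0,.110+.068*np.cos(a))).round(1),proj(T,W(.087*np.sin(a),0,.110+.087*np.cos(a))).round(1))"
```

```text
13.73 crank [439.7 222. ] 251 0.87 2.0 fig 0.64 [348.  175.5] 1692 0.5 3.5
0 [431.8 237.3] [352.2 195.1] [354.2 193.4]
0.1 [433.1 237. ] [352.2 190.8] [354.1 187.7]
0.2 [434.3 236.3] [352.1 186.5] [354.  182.1]
0.3 [435.5 235.3] [351.9 182.5] [353.8 176.8]
0.4 [436.7 233.9] [351.7 178.6] [353.5 171.8]
0.5 [437.9 232.1] [351.4 175.1] [353.1 167.2]
0.6 [439. 230.] [351.1 171.8] [352.6 163.1]
0.8 [441.  224.7] [350.3 166.4] [351.5 156.2]
1 [442.6 218.4] [349.3 162.6] [350.3 151.5]
```

>>> play_rows(
  motion=[
    [[0,0,0,0,0,0],[0,0,0,0,0,0],[0,0,0,0,0,0],[0,0,0,0,0,0],[0,0,0,0,0,0],[0,0,0,0,0,0],[0,0,0,0,0,0],[0,0,0,0,0,0]],
  ],
)

```text
time_s: 14.45
position: [0.4847, 0.0126, 0.1549]
tcp_rot: [[-0.148, 0.989, -0.008], [0.989, 0.148, 0.0], [0.001, -0.008, -1.0]]
force: [-7.2, -0.8, 8.1]
opening: 0.003
grasp_force: 4.2
```

>>> play_rows(
  motion=[
    [[0,0,0,0,0,0],[0,0,0,0,0,0],[0,0,0,0,0,0],[0,0,0,0,0,0]],
  ],
)

```text
time_s: 14.78
position: [0.4847, 0.0127, 0.1549]
tcp_rot: [[-0.148, 0.989, -0.008], [0.989, 0.148, 0.0], [0.001, -0.008, -1.0]]
force: [-5.8, -0.4, 8.3]
opening: 0.009
grasp_force: 4.2
```

```bash
python3 -c "
from h import *
T=drum()
cv2.imwrite('pics/d3.png',cv2.resize(T['frame'][130:250,270:470],(800,480),interpolation=cv2.INTER_CUBIC)[:,:,::-1])"
```

```text
14.83 crank [437.5 228.5] 224 0.63 2.0 fig 0.63 [348.8 180.7] 1600 0.35 3.1
```

View pics/d3.png

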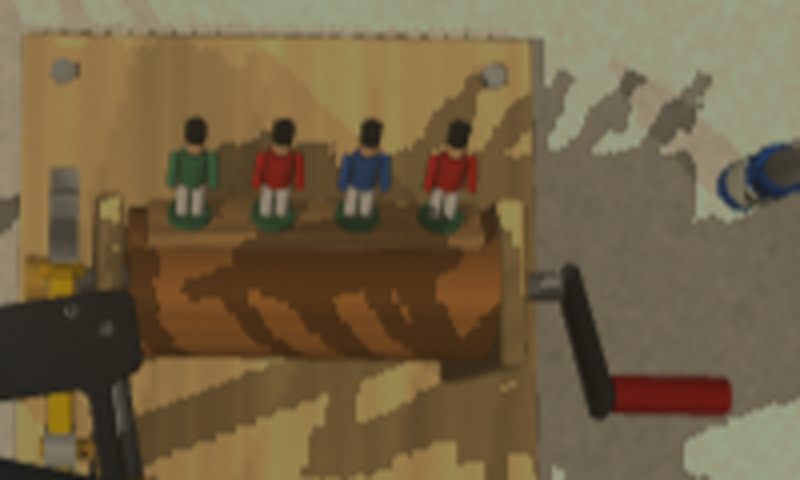

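The crop shows the heads at about row 133 (163 px in the full frame), which fits a drum angle near 0.6. That agrees with the crank fit of 0.63.

>>> play_rows(
  motion=[
    [[0,0,0,0,0,0],[0,0,0,0,0,0],[0,0,0,0,0,0],[0,0,0,0,0,0],[0,0,0,0,0,0],[0,0,0,0,0,0],[0,0,0,0,0,0],[0,0,0,0,0,0]],
  ],
)

```text
time_s: 15.55
position: [0.4847, 0.0127, 0.1549]
tcp_rot: [[-0.148, 0.989, -0.008], [0.989, 0.148, 0.0], [0.001, -0.008, -1.0]]
force: [-6.0, -1.0, 6.4]
opening: 0.004
grasp_force: 4.2
```

>>> play_rows(
  motion=[
    [[0,0,0,0,0,0],[0,0,0,0,0,0],[0,0,0,0,0,0]],
  ],
)

```text
time_s: 15.8
position: [0.4846, 0.0127, 0.1549]
tcp_rot: [[-0.148, 0.989, -0.008], [0.989, 0.148, 0.0], [0.001, -0.008, -1.0]]
force: [-7.0, -0.6, 8.0]
opening: 0.006
grasp_force: 4.2
```

```bash
cat > hat.py <<'E'
from h import *
T=drum(); f=T["frame"].max(2)
# dark hats: columns near 319,341,363,385, rows 150..200
for c in (319,341,363,385):
    col=f[150:200,c-1:c+2].mean(1); d=np.nonzero(col<50)[0]; print(c,(d+150).tolist())
E
python3 hat.py
```

```text
15.85 crank [435.5 232.7] 228 0.42 1.7 fig 0.88 [349.2 185.2] 1794 0.24 2.9
319 [168, 169, 170, 171, 172]
341 [168, 169, 170, 171, 172, 173]
363 [168, 169, 170, 171, 172, 173]
385 [169, 170, 171, 172, 173]
```

>>> play_rows(
  motion=[
    [[0,0,0,0,0,0],[0,0,0,0,0,0],[0,0,0,0,0,0],[0,0,0,0,0,0],[0,0,0,0,0,0],[0,0,-0.015,0,0,0],[0,0,-0.03,0,0,0],[0,0,-0.045,0,0,0]],
  ],
)

```text
time_s: 16.57
position: [0.4881, 0.0125, 0.2001]
tcp_rot: [[-0.147, 0.989, -0.001], [0.989, 0.147, 0.0], [0.0, -0.001, -1.0]]
force: [0.6, -0.8, -0.3]
opening: 0.007
grasp_force: 0.0
```

```bash
python3 hat.py
```

```text
16.62 crank [433.8 234.8] 212 0.24 1.5 fig 0.93 [348.9 189. ] 1544 0.14 3.3
319 [174, 175, 176, 177, 178, 179]
341 [174, 175, 176, 177, 178, 179]
363 [175, 176, 177, 178, 179, 180, 184, 185, 186, 187]
385 [176, 177, 178, 179, 180]
```

>>> play_rows(
  motion=[
    [[-0.015,0.001,-0.015,0,0,0],[-0.05,0.004,-0.025,0,0,0],[-0.09,0.007,-0.025,0,0,0],[-0.13,0.01,-0.025,0,0,0],[-0.17,0.014,-0.025,0,0,0],[-0.208,0.017,-0.025,0,0,0],[-0.235,0.019,-0.02,0,0,0],[-0.249,0.021,-0.01,0,0,0]],
  ],
)

```text
time_s: 17.33
position: [0.5469, -0.2351, 0.2095]
tcp_rot: [[-0.144, 0.99, 0.002], [0.99, 0.144, -0.003], [-0.003, 0.002, -1.0]]
force: [-0.2, 0.5, 0.6]
opening: 0.004
grasp_force: 0.0
```

>>> play_rows(
  motion=[
    [[0,0,0.01,0,0,0],[0,0,0.02,0,0,0],[0,0,0.03,0,0,0],[0,0,0.04,0,0,0],[0,0,0.05,0,0,0],[0,0,0.055,0,0,0],[0,0,0.055,0,0,0],[0,0,0.055,0,0,0]],
  ],
)

```text
time_s: 18.0
position: [0.5458, -0.2302, 0.1548]
tcp_rot: [[-0.147, 0.989, -0.0], [0.989, 0.147, 0.0], [0.0, -0.0, -1.0]]
force: [0.3, -0.3, 0.2]
opening: 0.009
grasp_force: 0.0
```

```bash
python3 hat.py; python3 -c "
from h import *
S=imaging.capture('side'); T=imaging.capture('top')
print(proj(S,W(-.06,-.141,.11)),proj(S,W(0,0,.18)))
goto(W(-.06,-.143,.125))
cv2.imwrite('pics/c1.png',np.hstack([cv2.resize(S['frame'][100:260,230:390],(400,400),interpolation=cv2.INTER_CUBIC),cv2.resize(T['frame'][140:300,300:460],(400,400),interpolation=cv2.INTER_CUBIC)])[:,:,::-1])"
```

```text
18.05 crank [428.  237.5] 178 -0.26 1.3 fig 0.72 [349.5 196.8] 1295 -0.04 2.8
319 [187, 188, 189, 190, 191]
341 [187, 188, 189, 190, 191, 192]
363 [187, 188, 189, 190, 191, 192, 193, 196, 197]
385 [188, 189, 190, 191]
[360.9877408  163.22696231] [304.15773122 153.4642951 ]
t 18.2 p [ 0.5462 -0.231   0.1557] yang 8.4 z [ 1.3e-03 -9.0e-04 -1.0e+00] F [0.49 0.21 0.23] open 0.0
shift [-0.0016 -0.002   0.0307] turn None
```

View pics/c1.png

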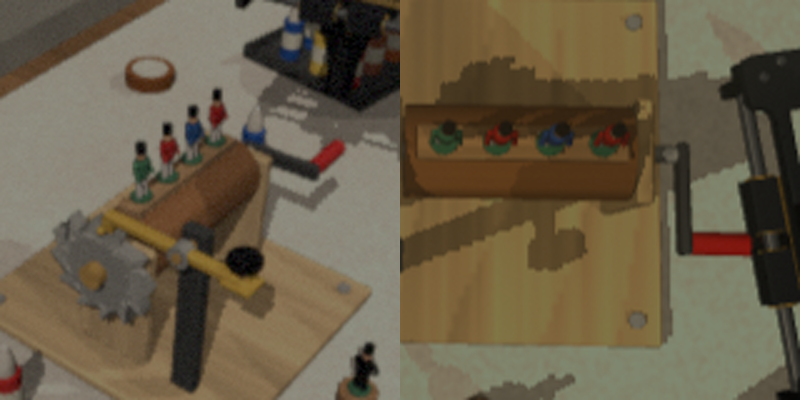

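The soldiers look upright in both views. In the side crop the crank is at (330,155), i.e. (362,162) px, matching the prediction of (361,163). I'll confirm it has settled while descending.

>>> play_rows(
  motion=[
    [[-0.001,-0.002,0.008,0,0,0],[-0.002,-0.002,0.016,0,0,0],[-0.002,-0.002,0.024,0,0,0],[-0.002,-0.002,0.03,0,0,0],[-0.002,-0.002,0.035,0,0,0],[-0.002,-0.002,0.035,0,0,0],[-0.002,-0.002,0.035,0,0,0]],
  ],
)

```text
time_s: 18.78
position: [0.5438, -0.2329, 0.1193]
tcp_rot: [[-0.147, 0.989, -0.001], [0.989, 0.147, 0.001], [0.001, -0.001, -1.0]]
force: [0.7, 0.3, -0.4]
opening: 0.004
grasp_force: 0.0
```

```bash
python3 hat.py; python3 -c "
from h import *
S=imaging.capture('side');f=S['frame'].astype(int)
for c in (358,361,364,367): print(c,f[130:172,c,0].tolist())
for z in (.118,.14,.16,.18): print(proj(S,[.545,-.23,z]).round(1))"
```

```text
18.83 crank [424.4 237.7] 131 -0.39 3.9 fig 0.92 [349.4 198.9] 1131 -0.09 2.8
319 [191, 192, 193, 194, 195, 196]
341 [193, 194, 195, 196]
363 [192, 193, 194, 195, 196, 197]
385 [194, 195, 196]
358 [62, 25, 16, 16, 15, 3, 27, 49, 71, 73, 76, 73, 76, 73, 72, 72, 80, 80, 79, 73, 62, 55, 72, 91, 97, 94, 93, 94, 91, 90, 93, 100, 116, 130, 136, 135, 131, 122, 108, 97, 92, 115]
361 [2, 1, 8, 1, 9, 3, 12, 17, 10, 15, 10, 8, 14, 14, 21, 13, 14, 0, 16, 20, 15, 27, 48, 78, 92, 92, 92, 94, 92, 104, 121, 134, 134, 134, 128, 120, 105, 92, 90, 93, 98, 97]
364 [0, 0, 17, 23, 19, 13, 13, 23, 7, 5, 13, 19, 20, 7, 12, 18, 11, 23, 16, 13, 23, 2, 19, 48, 77, 91, 104, 110, 116, 129, 133, 129, 122, 114, 97, 83, 86, 94, 94, 96, 100, 118]
367 [13, 5, 7, 4, 8, 16, 17, 15, 12, 12, 11, 14, 5, 4, 11, 12, 11, 5, 8, 5, 16, 32, 62, 78, 92, 94, 91, 95, 97, 112, 116, 109, 94, 92, 115, 136, 137, 135, 139, 139, 141, 141]
[361.2 160.3]
[362.7 151.9]
[364.2 143.9]
[365.7 135.8]
```

>>> play_rows(
  motion=[
    [[0,0,0.003,0,0,0],[0,0,0.007,0,0,0],[0,0,0.01,0,0,0],[0,0,0.012,0,0,0],[0,0,0.012,0,0,0],[0,0,0.012,0,0,0]],
  ],
)

```text
time_s: 19.43
position: [0.5439, -0.2329, 0.1077]
tcp_rot: [[-0.147, 0.989, -0.0], [0.989, 0.147, 0.0], [0.0, -0.0, -1.0]]
force: [0.3, 0.1, -0.3]
opening: 0.005
grasp_force: 0.0
```

```bash
python3 hat.py; python3 -c "
from h import *
T=imaging.capture('top'); print([ (a,proj(T,W(.083*np.sin(a),0,.110+.083*np.cos(a)))[1].round(1)) for a in (-.1,0,.1)])"
```

```text
19.48 crank [422.9 237.7] 111 -0.43 5.0 fig 0.74 [349.2 198.7] 1155 -0.08 3.0
319 [191, 192, 193, 194, 195, 196]
341 [193, 194, 195, 196]
363 [192, 193, 194, 195, 196, 197]
385 [194, 195, 196]
[(-0.1, np.float64(199.3)), (0, np.float64(193.8)), (0.1, np.float64(188.4))]
```

The drum has settled at about 0 (hats at row 194, expected 193.8), so the pawl has caught it. Next I'll touch down on the crank.

>>> play_rows(
  motion=[
    [[0,0,0.002,0,0,0],[0,0,0.004,0,0,0],[0,0,0.004,0,0,0]],
  ],
)

```text
time_s: 19.83
position: [0.5438, -0.2328, 0.1036]
tcp_rot: [[-0.147, 0.989, -0.001], [0.989, 0.147, 0.0], [0.0, -0.001, -1.0]]
force: [-0.3, -0.4, 0.0]
opening: 0.003
grasp_force: 0.0
```

>>> play_rows(
  motion=[
    [[0,0,0.001,0,0,0],[0,0,0.002,0,0,0],[0,0,0.002,0,0,0]],
  ],
)

```text
time_s: 20.08
position: [0.5439, -0.233, 0.1017]
tcp_rot: [[-0.147, 0.989, -0.0], [0.989, 0.147, 0.0], [0.0, -0.0, -1.0]]
force: [-1.4, 0.1, 1.1]
opening: 0.01
grasp_force: 0.0
```

>>> play_rows(
  motion=[
    [[0,0,0.001,0,0,0],[0,0,0.001,0,0,0]],
  ],
)

```text
time_s: 20.25
position: [0.544, -0.233, 0.1008]
tcp_rot: [[-0.147, 0.989, -0.0], [0.989, 0.147, 0.0], [0.0, -0.0, -1.0]]
force: [-0.0, -0.2, 0.6]
opening: 0.005
grasp_force: 0.0
```

>>> play_rows(
  motion=[
    [[0,0,0.0005,0,0,0],[0,0,0.001,0,0,0]],
  ],
)

```text
time_s: 20.42
position: [0.5441, -0.2331, 0.1]
tcp_rot: [[-0.147, 0.989, 0.0], [0.989, 0.147, -0.0], [-0.0, 0.0, -1.0]]
force: [-0.3, 0.9, -0.5]
opening: 0.005
grasp_force: 0.0
```

>>> play_rows(
  motion=[
    [[0,0,0.0005,0,0,0],[0,0,0.001,0,0,0]],
  ],
)

```text
time_s: 20.58
position: [0.5441, -0.233, 0.0989]
tcp_rot: [[-0.147, 0.989, 0.0], [0.989, 0.147, 0.0], [0.0, 0.0, -1.0]]
force: [1.0, -0.4, -0.9]
opening: 0.007
grasp_force: 0.0
```

>>> play_rows(
  motion=[
    [[0,0,0.0005,0,0,0],[0,0,0.0005,0,0,0],[0,0,0.001,0,0,0]],
  ],
)

```text
time_s: 20.83
position: [0.5441, -0.233, 0.098]
tcp_rot: [[-0.147, 0.989, 0.0], [0.989, 0.147, -0.0], [-0.0, 0.0, -1.0]]
force: [-0.2, 0.1, 0.4]
opening: 0.007
grasp_force: 0.0
```

>>> play_rows(
  motion=[
    [[0,0,0.0005,0,0,0],[0,0,0.001,0,0,0]],
  ],
)

```text
time_s: 21.0
position: [0.5441, -0.233, 0.0969]
tcp_rot: [[-0.147, 0.989, 0.0], [0.989, 0.147, -0.0], [-0.0, 0.0, -1.0]]
force: [0.9, 0.2, 0.8]
opening: 0.008
grasp_force: 0.0
```

>>> play_rows(
  motion=[
    [[0,0,0.0005,0,0,0],[0,0,0.001,0,0,0],[0,0,0.001,0,0,0]],
  ],
)

```text
time_s: 21.25
position: [0.544, -0.233, 0.0958]
tcp_rot: [[-0.147, 0.989, -0.0], [0.989, 0.147, 0.0], [0.0, -0.0, -1.0]]
force: [-0.3, 0.3, -0.2]
opening: 0.004
grasp_force: 0.0
```

>>> play_rows(
  motion=[
    [[0,0,0.0005,0,0,0],[0,0,0.001,0,0,0],[0,0,0.001,0,0,0]],
  ],
)

```text
time_s: 21.5
position: [0.5441, -0.2331, 0.0953]
tcp_rot: [[-0.147, 0.989, 0.0], [0.989, 0.147, -0.0], [-0.0, 0.0, -1.0]]
force: [-1.5, -0.0, 3.0]
opening: 0.008
grasp_force: 1.3
```

>>> play_rows(
  motion=[
    [[0,0,0.0003,0,0,0],[0,0,0.0006,0,0,0],[0,0,0.0006,0,0,0]],
  ],
)

```text
time_s: 21.75
position: [0.5441, -0.233, 0.095]
tcp_rot: [[-0.147, 0.989, 0.0], [0.989, 0.147, -0.0], [-0.0, 0.0, -1.0]]
force: [-1.1, 1.0, 5.3]
opening: 0.004
grasp_force: 2.8
```

>>> play_rows(
  motion=[
    [[0,0,0.0006,0,0,0],[0,0,0.0012,0,0,0],[0,0,0.0012,0,0,0]],
  ],
)

```text
time_s: 22.0
position: [0.544, -0.2331, 0.0946]
tcp_rot: [[-0.147, 0.989, 0.0], [0.989, 0.147, -0.0], [-0.0, 0.0, -1.0]]
force: [-3.8, 0.2, 10.1]
opening: 0.002
grasp_force: 5.1
```

>>> play_rows(
  motion=[
    [[0,0,0.0001,0,0,0],[0,0,0.0001,0,0,0],[0,0,0.0001,0,0,0],[0,0,0.0001,0,0,0],[0,0,0.0001,0,0,0],[0,0,0.0001,0,0,0],[0,0,0.0001,0,0,0],[0,0,0.0001,0,0,0]],
  ],
)

```text
time_s: 22.67
position: [0.5441, -0.233, 0.0946]
tcp_rot: [[-0.147, 0.989, 0.0], [0.989, 0.147, -0.0], [-0.001, 0.0, -1.0]]
force: [-3.7, 0.4, 10.1]
opening: 0.009
grasp_force: 5.2
```

>>> play_rows(
  motion=[
    [[0,0,-0.005,0,0,0],[0,0,-0.02,0,0,0],[0,0,-0.04,0,0,0],[0,0,-0.065,0,0,0],[0,0,-0.09,0,0,0],[0,0,-0.11,0,0,0],[0,0,-0.12,0,0,0],[0,0,-0.12,0,0,0]],
  ],
)

```text
time_s: 23.33
position: [0.5456, -0.234, 0.2155]
tcp_rot: [[-0.147, 0.989, 0.005], [0.989, 0.147, -0.003], [-0.004, 0.004, -1.0]]
force: [0.0, -0.8, -0.5]
opening: 0.006
grasp_force: 0.0
```

```bash
python3 hat.py; python3 -c "
from h import *
S=imaging.capture('side')
cv2.imwrite('pics/end.png',cv2.resize(S['frame'][80:290,200:410],(600,600),interpolation=cv2.INTER_CUBIC)[:,:,::-1])
goto([.5,0,.3])"
```

```text
23.38 crank [429.8 237.5] 214 -0.16 0.5 fig 0.63 [349.1 198.6] 1130 -0.08 3.1
319 [191, 192, 193, 194, 195, 196]
341 [193, 194, 195, 196]
363 [192, 193, 194, 195, 196, 197]
385 [194, 195, 196]
t 23.48 p [ 0.5432 -0.2325  0.2116] yang 8.4 z [-0.0022  0.0015 -1.    ] F [ 0.08 -0.04 -0.11] open 0.01
shift [ 0.2364 -0.0088 -0.088 ] turn None
```

View pics/end.png

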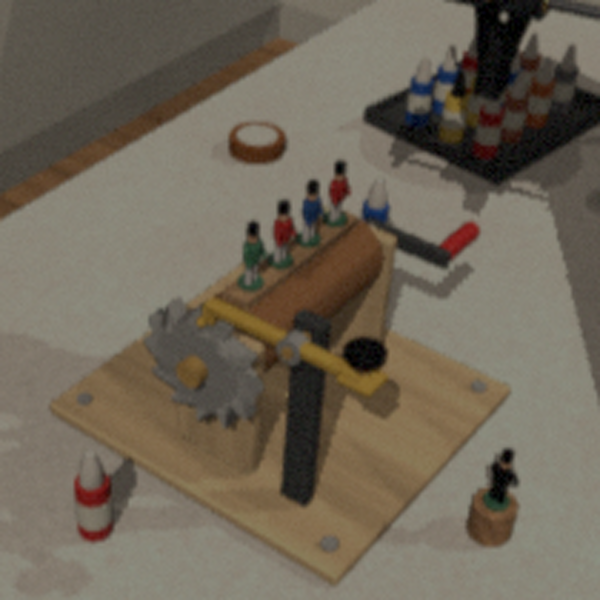

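The soldiers are upright, the pawl nose is in the wheel at crop (210,312), the bottles and primed figure still stand, and the gripper is clear. Handing in.

```bash
python3 -c "
from rig import bot
print(bot.hand_in())"
```

```text
the job is handed in; nothing more can be done
None
```

The pawl caught the drum with the soldiers upright and held it through about 0.6 s of a 10 N push on the crank. Forces read at the end of each move stayed under about 11 N, the wet soldiers, bottles and primed figure were left alone, and the job was handed in at about 23.5 s.

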